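# Warm the soup bowl one click more and lock the tray

### The job

The warming tray on the table is child-locked. Slide its lock open with a fingertip, turn the knurled knob of the zone on which the bowl stands one click warmer (clockwise) by the friction of a fingertip against its rim, and slide the lock fully shut again. Work gently, pinch or lift nothing, and leave the other knob's setting, the dishes and the rest of the table as they are.

Things in the scene. Friction and masses are not known exactly. Their poses are not given: they have to be found in the camera images.
- warming_tray: Two-zone warming tray, fixed: steel, 300 mm deep (x), 350 wide (y). Origin: centre of its underside; +x to its back, +y to its left as seen from the robot. Its front 107 mm (x -150 to -43 mm) is a flat control strip, top 50 mm up: knobs at (-100, 85) and (-100, -85) mm, lock slide between them at y = 0. Behind it a black glass top, 54 mm up, with two zones; the left knob serves the left zone.
- left_knob_axis (a point): Centre of the left knob's top, 78 mm above the table. Black knurled upright cylinder, 56 mm in diameter, rim from 52 to 78 mm above the table, pointer line on top. It turns about its vertical axis only, and is fixed otherwise. A fingertip pressed sideways against the rim with 5 to 10 N and drawn along it turns it by friction.
- right_knob_axis (a point): The same for the right knob, which is alike.
- left_pointer (a point): Outer end of the pointer line on top of the left knob, 22 mm from its axis. It turns with the knob.
- right_pointer (a point): The same on the right knob.
- left_knob (a joint): Left knob's angle, rad; grows clockwise from above (warmer). 0 = off, pointer then 75 deg left of the tray's +x; five sprung detents 0.5236 (30 deg) apart, dots growing; stop at 2.618. Starts on dot 1 (0.524). About 2 N along the rim starts it (rim friction about 1); let go within 0.2 of a detent it springs in. Lock shut: both knobs are bolted, play under 0.08 rad.
- right_knob (a joint): The same for the right knob, which starts on the second dot, 1.047.
- lock_slide (a joint): Child lock's travel, m: 0 = shut (slide at the back, bolts in both knobs' wheels), 0.012 = open (slide drawn forward, towards the tray's front edge). It takes about 2 N to move, stays where it is left, and shuts fully only when both knobs stand in detents.
- lock_top (a point): Centre of the top of the lock's grey thumb block, 63 mm above the table. The block is 16 mm long (tray's x), 24 mm wide (y) and stands 13 mm over the control strip; shut, its centre is at x = -92 mm of the tray; push it with a fingertip against its back face to open, against its front face to shut.
- left_zone (a point): Centre of the left zone ring, on the glass.
- right_zone (a point): Centre of the right zone ring, on the glass.
- soup_bowl: Frosted glass bowl with a gold rim, 130 mm in diameter, 64 mm high, loose on one of the two zones. Origin: centre of its underside.
- side_plate: Flat glass plate with a gold rim, 167 mm in diameter, 21 mm high, loose on the other zone. Origin: centre of its underside.
- fork: Fork, 183 mm, lying front left; a bystander, as are the next ones. Origin: underside of its middle.
- spoon: Spoon, 193 mm, lying front left. Origin: underside of its middle.
- chopstick_a: Chopstick, 234 mm, lying to the right of the tray. Origin: underside of its middle.
- chopstick_b: The second chopstick, beside it.

How it is judged:
On the way, in this order (a step that is already met when the one before it is completed fails the run):
1. the lock is slid open by 9 mm or more (value of joint lock_slide above 0.009 m), for 0.1 s.
2. the knob of the bowl's zone stands in the next warmer detent, the other knob in its old one, the lock open (((y of soup_bowl in the frame of warming_tray above 0.03 m and value of joint left_knob between 0.927 and 1.167 rad and value of joint right_knob between 0.927 and 1.167 rad) or (y of soup_bowl in the frame of warming_tray below -0.03 m and value of joint left_knob between 0.404 and 0.644 rad and value of joint right_knob between 1.451 and 1.691 rad)) and value of joint lock_slide above 0.006 m), for 0.2 s.
At the end, for the whole second after the job is handed in: The knob of the zone under the bowl rests in the detent one click warmer than at the start (within 0.12 rad), the other knob in its starting detent (within 0.12 rad), the lock slide is within 2 mm of fully shut, and bowl and plate stand within 15 mm of where they were (((y of soup_bowl in the frame of warming_tray above 0.03 m and value of joint left_knob between 0.927 and 1.167 rad and value of joint right_knob between 0.927 and 1.167 rad) or (y of soup_bowl in the frame of warming_tray below -0.03 m and value of joint left_knob between 0.404 and 0.644 rad and value of joint right_knob between 1.451 and 1.691 rad)) and value of joint lock_slide below 0.002 m and velocity of joint left_knob between -0.1 and 0.1 rad/s and velocity of joint right_knob between -0.1 and 0.1 rad/s and distance of each of soup_bowl, side_plate from where it was at the start of the episode below 0.015 m); the robot touches nothing.
It fails at once if the other knob is turned out of its setting (by more than 0.3 rad) ((y of soup_bowl in the frame of warming_tray above 0.03 m and (value of joint right_knob below 0.747 rad or value of joint right_knob above 1.347 rad)) or (y of soup_bowl in the frame of warming_tray below -0.03 m and (value of joint left_knob below 0.224 rad or value of joint left_knob above 0.824 rad))).
It fails at once if the tray, a knob or its lock is pinched or pressed with more than 35 N (contact force between the fingers and warming_tray above 35 N).
It fails at once if the bowl or the plate on the tray is shoved by more than 15 mm or lifted (distance of any of soup_bowl, side_plate from where it was at the start of the episode above 0.015 m).
It fails at once if a bystander is moved by more than 25 mm (distance of any of fork, spoon, chopstick_a, chopstick_b from where it was at the start of the episode above 0.025 m).
It also fails if it takes over 61 s, if anything falls off the work surface, if the arm or the gripper's body presses on something with over 40 N, if the wrist force passes 120 N, or if a joint passes its speed limit or range.

### The arm

A 6-joint arm with a two-finger parallel gripper is mounted at the origin on the work surface; the furniture and walls round the work are solid. World frame = base frame: x ahead of the robot, y to its left, z up, the work surface at z = 0. Lengths are in m, angles in rad, forces in N, time in s.
With the tool pointing down it reaches from about 0.35 to 0.8 m from the base axis. Payload 7.3 kg.
Tool frame: the origin (TCP) lies between the finger pads; the fingertips stand 25 mm ahead of it and the grasp point (between the pads) lies 6 mm ahead of it (r.tip_extent is the distance from the TCP to the fingertips, in m); z points along the fingers, y is the line along which they close (so a half turn about z gives the same grasp; the last joint's range is limited). The gripper opens to 85 mm and grips with 20 to 120 N. Pads are 22 mm wide; open, the fingers measure 114 mm over their backs; the gripper's body (76 mm by 85 mm) begins 54 mm behind the grasp point. The pads swing forward as they close: fully open they stand 13 mm farther back than shut.
Start: joints at [1.068, 0.342, 1.524, -0, 1.275, -0.146], TCP at [0.183, 0.492, 0.256] pointing down, gripper open.
Joint ranges: [-2.53, 2.53], [-0.77, 2.02], [0.04, 2.7], [-1, 4.14], [0.28, 2.66], [-3.11, 3.11]. Speed limits (rad/s): [2.57, 2.57, 3.14, 3.14, 3.14, 3.14].

### API

Orientations are given as a unit quaternion [x, y, z, w].
In Python, from workcell import r, command_gripper, optics gives the robot as it stands. The module is installed in compiled form; this text tells all that it offers. Calls block until the motion is done:
- r.reach(position, orientation): joint-space move of the TCP to a pose.
- r.move_straight(position, orientation=None, speed=0.15, max_force=None): straight line of the TCP; orientation=None keeps the orientation; speed is the mean speed in m/s. With max_force (N) it stops when the force on the tool has changed by that much, and returns True; else False.
- r.movej(angles): joint-space move.
- command_gripper(opening, force=None): finger opening in m; force is the grip in N (None keeps the last); returns when the fingers have stopped.
- r.hold(seconds).
- r.solve_ik(position, orientation): joint angles nearest the present ones, or None.
- r.read_state(): the state.
- optics.get_image(name): name is "scene" or "top" or "wrist"; returns (picture, depth): 420x560x3 uint8, red, green, blue; 420x560 float32, m along the optical axis (not along the pixel's ray), 0 where there is no reading.
- optics.camera_model(name): a dict with "K" (3x3 intrinsics, pixels), "R" (3x3) and "t" (3): a world point X has camera coordinates R X + t; the wrist camera has in their place "tool_from_camera" (4x4, takes a point from camera to tool coordinates, whose origin is the TCP and whose axes are the flange's). Camera axes: x right, y down, z forward; pixel columns grow to the right and rows downward; lengths in m; the calibration is good to about 2 mm. A picture is of the moment at which its call begins: read the wrist's pose just before it. camera_model takes no time and is no camera call.
A pose or a line that the arm cannot do raises r.PlanningError and nothing moves.
- r.finish_job(): hands the job in; it is judged then, once.
The state is a dict: "time_s": time; "joint_positions": joint angles; "dq": joint speeds; "tau": joint torques, N m; "eef_pos": TCP position; "eef_rot": TCP orientation; "contact_force": force on the tool from outside, world axes, zero at the start; "torque": the same for the moment, N m; "grip_width": finger opening in m; "grip_force": force on a finger pad.
Only numpy, scipy, OpenCV 4.12 (cv2) and the standard library are available. Lean on these libraries where they do the work, as an engineer would, in place of code of your own. Each camera call takes 0.05 s, during which the arm holds its last target. There are 200 camera calls.

## Working session

There is one attempt and no reset: what is moved stays moved. The work goes in short steps, each a Python script; the robot and the scene stay as the last script left them, time stands still between calls to the robot, and variables do not carry over. Pictures are saved under pics/ and viewed, at most 10 in all, crops included, and the job is handed in when it is done.

```bash
mkdir -p pics; python3 - <<'E'
from workcell import r, command_gripper, optics
import cv2,numpy as np
for n in ("top","scene"):
    im,d=optics.get_image(n); cv2.imwrite(f"pics/{n}0.png",im[:,:,::-1]); np.save(f"pics/{n}0.npy",d)
    m=optics.camera_model(n); print(n,m["K"].round(1).tolist(),m["R"].round(3).tolist(),m["t"].round(3).tolist())
s=r.read_state(); print(s["time_s"],s["eef_pos"],s["eef_rot"],s["contact_force"],s["grip_width"],r.tip_extent)
E
```

```text
top [[507.3, 0.0, 282.2], [0.0, 507.3, 210.8], [0.0, 0.0, 1.0]] [[0.016, -1.0, -0.005], [-0.998, -0.016, -0.063], [0.063, 0.006, -0.998]] [-0.016, 0.483, 1.281]
scene [[428.3, 0.0, 272.9], [0.0, 428.3, 207.6], [0.0, 0.0, 1.0]] [[0.795, -0.606, 0.026], [-0.272, -0.395, -0.878], [0.542, 0.691, -0.478]] [-0.403, 0.194, 0.902]
0.1 [0.18320682 0.49165197 0.2556906 ] [ 1.77462918e-01  9.84127246e-01 -6.58027749e-04 -2.09142233e-04] [ 0.07212183 -0.0280151  -1.18729269] 0.08512078674048329 0.025
```

View pics/top0.png

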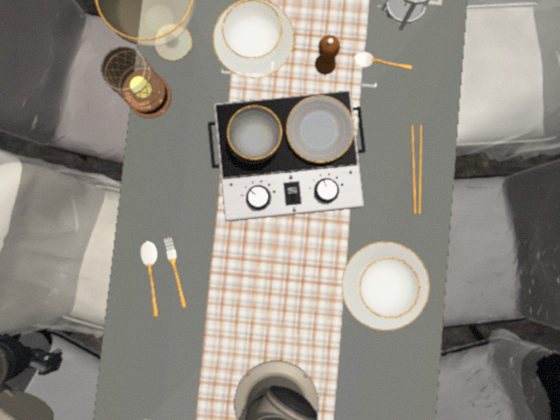

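View pics/scene0.png

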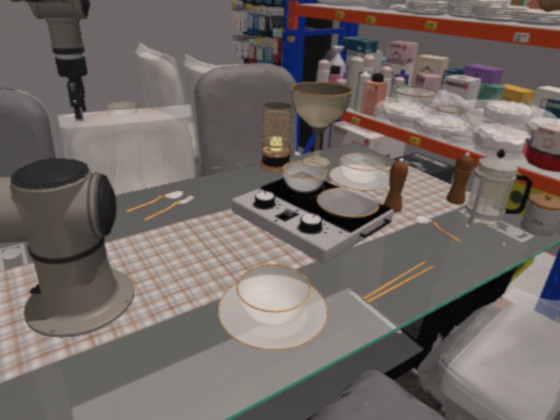

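The bowl is on the left zone (about (255,133) in the top view), so the left knob, near (258,197), is the one to turn. The lock is at about (292,193). Next I'll zoom in and measure.

```bash
cat > h.py <<'E'
from workcell import r, command_gripper, optics
import cv2,numpy as np
def pix2plane(uv,z,n="top"):
    m=optics.camera_model(n);K,R,t=(np.array(m[k]) for k in("K","R","t"))
    c=-R.T@t; d=R.T@np.linalg.inv(K)@np.array([uv[0],uv[1],1.]); return c+d*(z-c[2])/d[2]
def proj(X,n="top"):
    m=optics.camera_model(n);p=np.array(m["K"])@(np.array(m["R"])@np.array(X)+np.array(m["t"]));return p[:2]/p[2]
E
python3 - <<'E'
from h import *
im=cv2.imread("pics/top0.png"); d=np.load("pics/top0.npy")
x0,y0=205,85
cv2.imwrite("pics/top0c.png",cv2.resize(im[y0:y0+140,x0:x0+180],None,fx=4.4,fy=4.2,interpolation=cv2.INTER_CUBIC)[:600,:800])
for n,uv,z in(("L",(258,197),.078),("R",(327,190),.078),("lock",(292,193),.063),("FL",(226,220),.05),("FR",(363,207),.05)):
    p=pix2plane(uv,z); m=optics.camera_model("top"); 
    dd=d[int(uv[1]),int(uv[0])]; K,R,t=(np.array(m[k]) for k in("K","R","t"))
    q=R.T@(np.linalg.inv(K)@np.array([*uv,1.])*dd-t)
    print(n,p.round(4),q.round(4))
E
```

```text
L [0.5124 0.0506 0.078 ] [0.5128 0.0508 0.0737]
R [ 0.5322 -0.1172  0.078 ] [ 0.5323 -0.1173  0.0768]
lock [ 0.525  -0.0322  0.063 ] [ 0.5249 -0.0322  0.0641]
FL [0.4564 0.1306 0.05  ] [0.4566 0.1312 0.0447]
FR [ 0.4941 -0.2093  0.05  ] [ 0.4977 -0.2169  0.0008]
```

View pics/top0c.png

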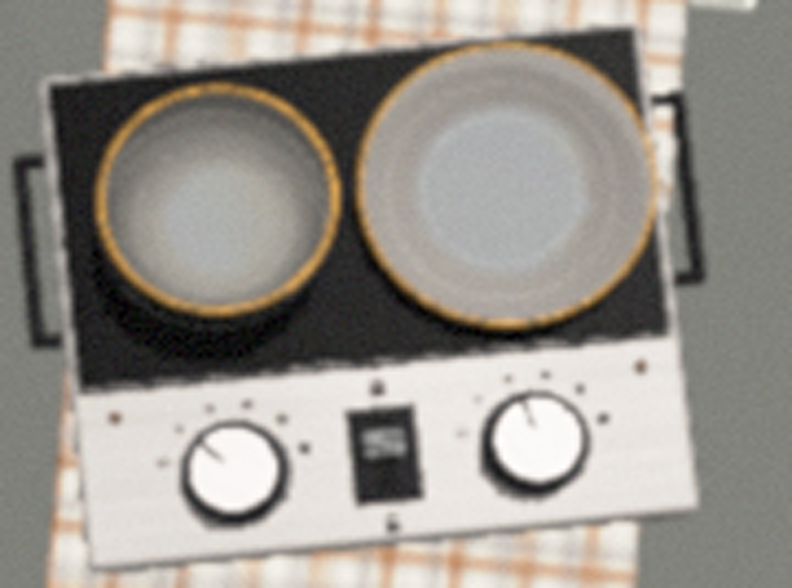

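```bash
cat >> h.py <<'E'
import os,json
if os.path.exists("tray.json"):
    T=json.load(open("tray.json")); O=np.array(T["o"]); yaw=T["yaw"]
    c,s=np.cos(yaw),np.sin(yaw)
    th=yaw+T.get("flip",0); Q=[np.cos(th/2),np.sin(th/2),0,0]
    def W(x,y,tipz): # tray mm -> world TCP position, tip height m
        return [O[0]+c*x/1e3-s*y/1e3, O[1]+s*x/1e3+c*y/1e3, tipz+r.tip_extent]
    def tr():
        p=r.read_state(); d=p["eef_pos"][:2]-O; f=p["contact_force"]
        return [round(float(v),2) for v in (1e3*(c*d[0]+s*d[1]),1e3*(-s*d[0]+c*d[1]),1e3*(p["eef_pos"][2]-r.tip_extent), c*f[0]+s*f[1],-s*f[0]+c*f[1],f[2],p["time_s"])]
E
python3 - <<'E'
from h import *
im=cv2.imread("pics/top0.png").astype(float).min(2)
def disc(u,v):
    yy,xx=np.mgrid[0:420,0:560]; w=((xx-u)**2+(yy-v)**2<12.5**2)
    w=w&(im>200); n,l,st,ce=cv2.connectedComponentsWithStats(w.astype(np.uint8)); k=1+np.argmax(st[1:,4]); return ce[k],st[k]
L,a=disc(258,196.4);R,b=disc(327.5,189.5); print(L,a,R,b)
PL,PR=pix2plane(L,.078)[:2],pix2plane(R,.078)[:2]
d=PL-PR; yaw=np.arctan2(-d[0],d[1]); print(PL,PR,np.linalg.norm(d),np.degrees(yaw))
X=np.array([np.cos(yaw),np.sin(yaw)]);o=(PL+PR)/2+.1*X; json.dump(dict(o=o.tolist(),yaw=yaw),open("tray.json","w"))
Y=np.array([-X[1],X[0]])
for n,(u,v),z in(("lock",(384,443),.063),("FL",(92,570),.05),("FR",(697,507),.05),("BL",(42,85),.054),("bowlrim",(218,200),.118),("plate",(507,185),.075)):
    p=pix2plane((u/4.4+205-.5,v/4.2+85-.5),z)[:2]-o; print(n,(1e3*p@X).round(1),(1e3*p@Y).round(1))
for f in(0,np.pi):
    th=yaw+f;print(r.solve_ik([*o-.1*X,.2],[np.cos(th/2),np.sin(th/2),0,0]))
E
```

```text
[257.85815603 196.29787234] [249 187  19  19 282] [327.00701754 189.17894737] [318 180  19  19 285]
[0.51414182 0.05098145] [ 0.5341652  -0.11717063] 0.1693400624007841 6.790744472541646
lock -91.6 0.5
FL -148.3 172.0
FR -146.3 -171.7
BL 143.5 172.3
bowlrim 49.3 76.7
plate 51.2 -83.3
[-2.09042575e-01  3.94741075e-01  1.60962185e+00 -4.44089210e-16
  1.13722973e+00  1.24323290e+00]
[-2.09042575e-01  3.94741075e-01  1.60962185e+00 -4.44089210e-16
  1.13722973e+00 -1.89835975e+00]
```

```bash
python3 - <<'E'
from h import *
command_gripper(0.0,20)
r.reach(W(-67,0,.18),Q); print(tr())
im,d=optics.get_image("wrist"); cv2.imwrite("pics/w1.png",im[:,:,::-1])
r.move_straight(W(-67,0,.09),speed=.1); print(tr())
print(r.move_straight(W(-67,0,.056),speed=.03,max_force=4),tr(), r.read_state()["grip_width"])
im,d=optics.get_image("wrist"); cv2.imwrite("pics/w2.png",im[:,:,::-1])
E
```

```text
[-66.9, 0.87, 180.1, 0.17, -0.28, 0.33, 3.16]
[-66.56, -0.13, 90.62, -0.24, -0.26, 0.03, 4.26]
False [-66.85, -0.03, 56.22, 0.77, 0.78, -0.03, 5.54] -0.00020275777040299324
```

View pics/w2.png

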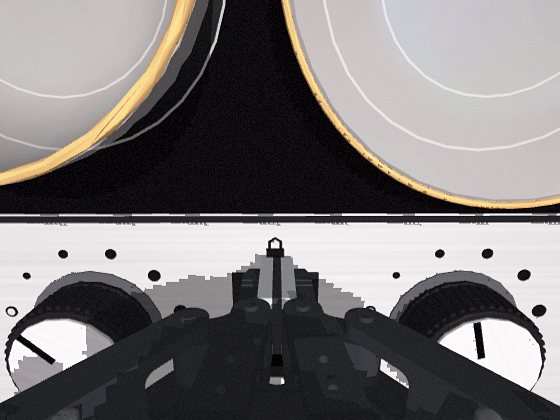

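The wrist view shows the closed fingertip centred (about (275,265)) behind the lock slide, clear of the glass edge and both knobs. Next I push the lock forward, with a force limit.

```bash
python3 - <<'E'
from h import *
for x in range(-69,-98,-2):
    st=r.move_straight(W(x,0,.056),speed=.02,max_force=9); t=tr(); print(st,t)
    if st or abs(t[3])>9: break
E
```

```text
False [-69.12, 0.02, 56.08, -0.87, -0.38, 1.05, 5.84]
False [-71.14, -0.01, 55.99, -0.32, 0.57, -0.25, 6.09]
False [-72.98, -0.04, 56.09, 0.51, 0.75, 0.12, 6.34]
False [-75.04, -0.04, 56.06, 1.11, 0.39, 0.28, 6.59]
False [-77.17, -0.01, 56.01, -0.11, 0.3, -0.62, 6.84]
False [-79.22, 0.02, 55.98, 0.7, -0.09, -0.18, 7.09]
False [-81.25, 0.04, 55.97, -0.35, 0.22, 0.09, 7.34]
False [-83.24, 0.02, 55.98, 0.53, -0.38, -0.1, 7.59]
False [-83.84, -0.05, 56.19, 5.16, 0.95, -1.94, 7.84]
False [-84.12, -0.09, 56.34, 11.25, 1.78, -6.79, 8.09]
```

```bash
python3 - <<'E'
from h import *
r.move_straight(W(-80,0,.056),speed=.04); print(tr())
r.move_straight(W(-67,0,.056),speed=.05)
r.move_straight(W(-67,0,.11),speed=.1)
r.move_straight(W(-30,0,.18),speed=.15);print(tr())
im,d=optics.get_image("top")
a=cv2.resize(im[160:220,225:355],None,fx=5,fy=5,interpolation=2)
im,d=optics.get_image("wrist"); b=cv2.resize(im[:,:],(400,300))
o=np.zeros((600,650,3),np.uint8);o[:300]=a;o[300:,:400]=b;cv2.imwrite("pics/c2.png",o[:,:,::-1])
E
```

```text
[-80.4, 0.07, 55.81, 0.13, -0.64, 1.27, 8.42]
[-30.88, 0.19, 178.65, -0.23, 0.39, -0.98, 10.19]
```

View pics/c2.png

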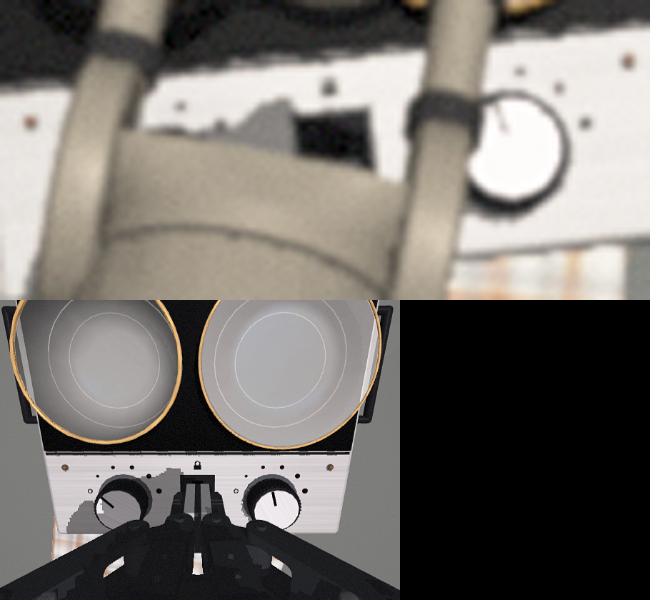

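The black, empty slot rear in the top view (around (335,140) of the crop) shows the slide has moved forward. This agrees with the stop being felt at 12 mm. Now the left knob.

```bash
python3 - <<'E'
from h import *
r.move_straight(W(-152,77,.14),speed=.2)
print(r.move_straight(W(-152,77,.060),speed=.06,max_force=6),tr())
r.hold(.2)
b=np.mean([tr() for _ in range(3)],0);print(b)
r.move_straight(W(-143,77,.060),speed=.04)
x=-143
while x<-130:
    x+=.5; r.move_straight(W(x,77,.060),speed=.02); t=tr()
    if t[3]<-2 or x>-138: print(x,t)
    if t[3]<-6: break
E
```

```text
False [-151.77, 76.97, 60.34, -0.2, 0.67, -0.24, 12.68]
[-1.5188e+02  7.6990e+01  6.0220e+01  2.0000e-02 -5.0000e-02 -8.0000e-02
  1.2880e+01]
-137.5 [-137.66, 77.04, 59.96, -0.32, -0.39, -0.44, 16.0]
-137.0 [-137.52, 77.05, 59.91, -3.7, 0.88, 2.13, 16.25]
-136.5 [-137.42, 77.08, 59.86, -5.52, -0.22, 5.0, 16.5]
-136.0 [-137.34, 77.09, 59.86, -7.11, -0.52, 4.7, 16.75]
```

```bash
python3 - <<'E'
from h import *
x=-136.0;y=77
while y<93:
    y+=1; r.move_straight(W(x,y,.060),speed=.02); t=tr(); print(x,y,t)
    x+=float(np.clip((t[3]+7.5)*.06,-.3,.3))
    if abs(t[3])>16: print("high");break
r.hold(.2); print(tr())
im,d=optics.get_image("wrist"); cv2.imwrite("pics/w3.png",im[:,:,::-1])
E
```

```text
-136.0 78 [-137.42, 77.92, 59.84, -8.28, -2.05, 5.42, 17.0]
-136.0468 79 [-137.51, 78.92, 59.85, -7.76, -1.42, 5.62, 17.25]
-136.0624 80 [-137.55, 79.98, 59.87, -6.96, -1.34, 5.14, 17.5]
-136.03 81 [-137.56, 81.04, 59.88, -7.58, -1.83, 5.48, 17.75]
-136.0348 82 [-137.56, 82.09, 59.89, -7.27, -1.24, 4.81, 18.0]
-136.021 83 [-137.56, 83.17, 59.89, -7.26, -0.48, 5.82, 18.25]
-136.0066 84 [-137.56, 84.21, 59.88, -8.76, -1.08, 6.06, 18.5]
-136.0822 85 [-137.6, 85.26, 59.87, -7.55, -0.25, 5.62, 18.75]
-136.0852 86 [-137.58, 86.32, 59.84, -6.67, 0.72, 5.02, 19.0]
-136.03539999999998 87 [-137.59, 87.38, 59.81, -7.11, 0.99, 4.71, 19.25]
-136.01199999999997 88 [-137.56, 88.43, 59.83, -6.33, 2.0, 4.32, 19.5]
-135.94179999999997 89 [-137.55, 89.47, 59.81, -7.04, 1.27, 5.06, 19.75]
-135.91419999999997 90 [-137.54, 90.49, 59.81, -7.3, 1.36, 4.82, 20.0]
-135.90219999999997 91 [-137.54, 91.47, 59.76, -6.75, 0.23, 4.18, 20.25]
-135.85719999999998 92 [-137.48, 92.15, 59.8, -7.64, -0.46, 5.08, 20.5]
-135.86559999999997 93 [-137.44, 93.06, 59.79, -6.84, -0.97, 5.17, 20.75]
[-137.44, 93.07, 59.79, -7.78, -1.22, 4.18, 20.95]
```

View pics/w3.png

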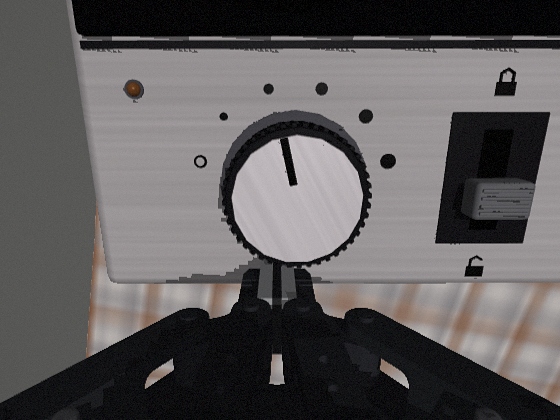

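The pointer at (285,140) now aims at the second dot at (268,89), within a few degrees, and the thumb block is at the open end. Next I back off and shut the lock.

```bash
python3 - <<'E'
from h import *
r.move_straight(W(-150,93,.060),speed=.04)
r.move_straight(W(-150,0,.060),speed=.12)
r.move_straight(W(-140,0,.056),speed=.08); r.hold(.2);print(tr())
x=-140
while x<-104:
    x+=1; r.move_straight(W(x,0,.056),speed=.02); t=tr()
    if x>-125: print(x,t)
    if t[3]<-9: break
r.move_straight(W(-118,0,.056),speed=.04)
r.move_straight(W(-150,0,.07),speed=.1)
r.move_straight(W(-150,0,.16),speed=.15)
print(tr())
im,d=optics.get_image("wrist"); cv2.imwrite("pics/w4.png",im[:,:,::-1])
E
```

```text
[-140.21, 0.24, 56.0, -0.06, -0.51, -0.88, 22.91]
-124 [-123.93, -0.0, 55.98, 0.96, 0.42, -0.32, 26.91]
-123 [-122.92, 0.01, 56.01, 0.01, -0.93, -0.58, 27.16]
-122 [-121.94, -0.01, 56.01, -0.67, -0.6, 0.0, 27.41]
-121 [-121.11, 0.04, 55.94, -0.5, -0.83, 0.1, 27.66]
-120 [-120.07, 0.03, 55.96, -1.25, -0.15, 0.47, 27.91]
-119 [-118.98, 0.04, 55.96, -1.67, 0.48, 0.27, 28.16]
-118 [-117.92, 0.05, 55.96, -1.92, 1.01, -0.42, 28.41]
-117 [-116.9, 0.04, 55.98, 0.08, -0.41, -0.99, 28.66]
-116 [-115.93, 0.0, 55.95, -1.56, -0.12, -1.09, 28.91]
-115 [-114.88, -0.01, 56.01, -0.34, -0.23, -1.18, 29.16]
-114 [-113.9, 0.0, 56.0, -0.73, 0.73, 0.43, 29.41]
-113 [-112.88, -0.02, 56.01, -0.76, 0.61, -0.27, 29.66]
-112 [-111.89, -0.01, 56.02, -1.12, 0.1, -0.88, 29.91]
-111 [-110.89, -0.01, 56.0, -0.42, 0.0, 0.28, 30.16]
-110 [-109.87, -0.01, 56.01, 0.16, 0.27, -1.35, 30.41]
-109 [-109.55, 0.01, 55.95, -4.46, -0.25, 1.32, 30.66]
-108 [-109.38, 0.03, 55.91, -8.92, -0.51, 5.22, 30.91]
-107 [-109.3, 0.06, 55.87, -11.39, -1.65, 7.38, 31.16]
[-150.3, 0.18, 159.24, 0.16, 0.09, -0.63, 32.83]
```

View pics/w4.png

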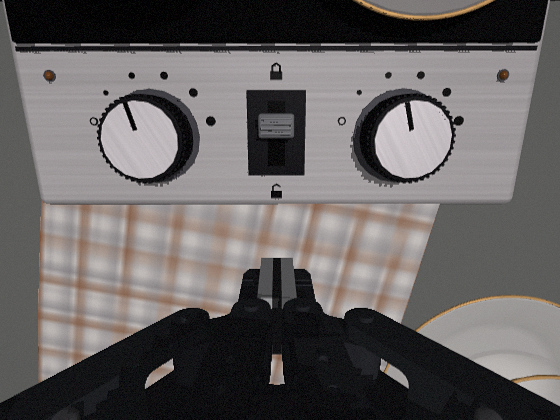

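The wrist view shows both pointers parallel on their second dots (left (126,101), right (408,103)) and the thumb block back at (276,126). Last check: clear the arm and compare the top view with the first one.

```bash
python3 - <<'E'
from h import *
r.move_straight(W(-150,0,.23),speed=.2)
r.movej([1.068,0.342,1.524,0,1.275,-0.146]); print(tr())
im,d=optics.get_image("top"); b=im[:,:,::-1]; a=cv2.imread("pics/top0.png"); cv2.imwrite("pics/top9.png",b)
f=lambda i:cv2.resize(i[160:215,235:350],None,fx=5,fy=5,interpolation=2)
cv2.imwrite("pics/c9.png",np.vstack([f(a),f(b)]))
for i in(a,b):
    g=cv2.cvtColor(np.ascontiguousarray(i),cv2.COLOR_BGR2GRAY).astype(float); print(g[180:206,290:294].mean(1).round().astype(int))
for n,s in(("tray lock",np.s_[180:206,286:300]),("dishes",np.s_[90:170,215:360])): print(n,cv2.absdiff(a[s],np.ascontiguousarray(b[s])).mean())
E
```

```text
[-375.5, 561.38, 231.27, -0.36, 0.06, 0.52, 35.55]
[226 185 113  60  42  39  66 116 143 147 148 132 119  91  47  34  38  41
  40  36  38  41  43  54 116 200]
[226 186 114  59  42  39  65 116 141 142 145 131 120  90  49  31  37  40
  37  41  39  42  42  56 116 198]
tray lock 2.6858974358974357
dishes 2.6574425287356322
```

View pics/c9.png

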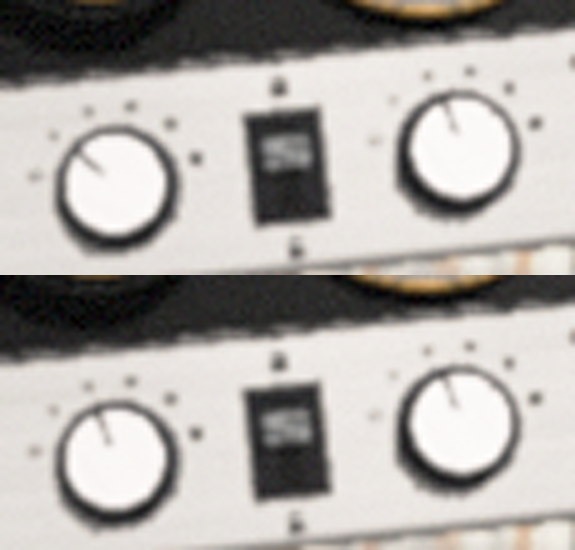

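The lock's image profile matches the start, so it is shut. The left pointer has moved one dot, now parallel to the unchanged right one, and the dishes have not moved. I'm handing in.

```bash
python3 -c "
from workcell import r
print(r.finish_job())"
```

```text
the job is handed in; nothing more can be done
None
```

I opened the lock, turned the left knob (the bowl's zone) one click warmer to dot 2, and slid the lock fully shut again. The final camera check showed the right knob and the dishes unmoved. The job is handed in, but no verdict came back.

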